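Load a planetary mill in balance

ROBOT

A 6-joint arm with a two-finger parallel gripper is mounted at the origin on the work surface. World frame = base frame: x ahead of the robot, y to its left, z up, the work surface at z = 0. Lengths are in m, angles in rad, forces in N, time in s.
With the tool pointing down it reaches from about 0.35 to 0.8 m from the base axis. Payload 7.3 kg.
Tool frame: the origin (TCP) lies between the finger pads; the fingertips stand 25 mm ahead of it and the grasp point (between the pads) lies 6 mm ahead of it (r.tip_extent is the distance from the TCP to the fingertips, in m); z points along the fingers, y is the line along which they close (so a half turn about z gives the same grasp; the last joint's range is limited). The gripper opens to 85 mm and grips with 20 to 120 N. Pads are 22 mm wide; open, the fingers measure 114 mm over their backs; the gripper's body (76 mm by 85 mm) begins 54 mm behind the grasp point. The pads swing forward as they close: fully open they stand 13 mm farther back than shut.
Start: joints at [1.094, 0.342, 1.524, -0, 1.275, -0.146], TCP at [0.171, 0.497, 0.256] pointing down, gripper open.
Joint ranges: [-2.53, 2.53], [-0.77, 2.02], [0.04, 2.7], [-1, 4.14], [0.28, 2.66], [-3.11, 3.11]. Speed limits (rad/s): [2.57, 2.57, 3.14, 3.14, 3.14, 3.14].

INTERFACE

Orientations are given as a unit quaternion [x, y, z, w].
In Python, from workcell import r, command_gripper, optics gives the robot as it stands. The module is installed in compiled form; this text tells all that it offers. Calls block until the motion is done:
- r.reach(position, orientation): joint-space move of the TCP to a pose.
- r.move_straight(position, orientation=None, speed=0.15, max_force=None): straight line of the TCP; orientation=None keeps the orientation; speed is the mean speed in m/s. With max_force (N) it stops when the force on the tool has changed by that much, and returns True; else False.
- r.movej(angles): joint-space move.
- command_gripper(opening, force=None): finger opening in m; force is the grip in N (None keeps the last); returns when the fingers have stopped.
- r.hold(seconds).
- r.solve_ik(position, orientation): joint angles nearest the present ones, or None.
- r.read_state(): the state.
- optics.get_image(name): name is "scene" or "top"; returns (picture, depth): 480x640x3 uint8, red, green, blue; 480x640 float32, m along the optical axis (not along the pixel's ray), 0 where there is no reading.
- optics.camera_model(name): a dict with "K" (3x3 intrinsics, pixels), "R" (3x3) and "t" (3): a world point X has camera coordinates R X + t. Camera axes: x right, y down, z forward; pixel columns grow to the right and rows downward; lengths in m; the calibration is good to about 2 mm. A picture is of the moment at which its call begins. camera_model takes no time and is no camera call.
A pose or a line that the arm cannot do raises r.PlanningError and nothing moves.
- r.finish_job(): hands the job in; it is judged then, once.
The state is a dict: "time_s": time; "joint_positions": joint angles; "dq": joint speeds; "tau": joint torques, N m; "eef_pos": TCP position; "eef_rot": TCP orientation; "contact_force": force on the tool from outside, world axes, zero at the start; "torque": the same for the moment, N m; "grip_width": finger opening in m; "grip_force": force on a finger pad.
Only numpy, scipy, OpenCV 4.12 (cv2) and the standard library are available. Lean on these libraries where they do the work, as an engineer would, in place of code of your own. Each camera call takes 0.05 s, during which the arm holds its last target. There are 200 camera calls.

TASK

Load the planetary mill so that its wheel is balanced: the tall jar in any one cup of the wheel, the two short jars stacked one on top of the other in the cup straight across from it (together they weigh the same as the tall one), and the two middle-height jars in the two cups that are left. Set each jar down gently, never dropping it or tipping it over, upright and flat on the floor of its cup, the upper short jar with its foot inside the rim of the lower one's lid.

Things in the scene. Friction and masses are not known exactly. Their poses are not given: they have to be found in the camera images.
- jar_tall: The tall milling jar: closed steel cylinder 96 mm high, with a dark round knob (24 mm across, 16 mm high) on its lid; 0.76 kg. Body 62 mm across; foot below it 50 mm across, 5 mm high. Origin: centre of the foot's underside; z up the jar's axis.
- jar_short_1: One of two like short, stackable jars: closed steel cylinder 48 mm high, 0.38 kg. A raised rim (57 mm inside, 3 mm high) rings its flat lid; another jar's foot fits in it, and its underside then lies 48 mm above this one's. Body 62 mm across; foot below it 50 mm across, 5 mm high. Origin: centre of the foot's underside; z up the jar's axis.
- jar_short_2: The other short stackable jar, the same as jar_short_1 (48 mm high); either may be the lower one. Body 62 mm across; foot below it 50 mm across, 5 mm high. Origin: centre of the foot's underside; z up the jar's axis.
- jar_mid_1: One of two like middle-height milling jars: closed steel cylinder 70 mm high, with a dark straight grip bar (46 x 10 mm, 11 mm high) across its lid; 0.54 kg. Body 62 mm across; foot below it 50 mm across, 5 mm high. Origin: centre of the foot's underside; z up the jar's axis.
- jar_mid_2: The other middle-height jar, the same as jar_mid_1 (70 mm high, bar on the lid). Body 62 mm across; foot below it 50 mm across, 5 mm high. Origin: centre of the foot's underside; z up the jar's axis.
- cup_1: One of four like jar cups on the mill's wheel: round, dark steel rim, 72 mm inside, 80 outside, rim 12 mm above its flat floor. Cups stand 85 mm from the wheel's centre, numbered round it: 1 is straight across from 3, 2 from 4. The wheel does not turn, but its angle differs each time. Origin: centre of the cup's floor, 171 mm above the bench; z up, x away from the wheel's centre.
- cup_2: One of four like jar cups on the mill's wheel: round, dark steel rim, 72 mm inside, 80 outside, rim 12 mm above its flat floor. Cups stand 85 mm from the wheel's centre, numbered round it: 1 is straight across from 3, 2 from 4. The wheel does not turn, but its angle differs each time. Origin: centre of the cup's floor, 171 mm above the bench; z up, x away from the wheel's centre.
- cup_3: One of four like jar cups on the mill's wheel: round, dark steel rim, 72 mm inside, 80 outside, rim 12 mm above its flat floor. Cups stand 85 mm from the wheel's centre, numbered round it: 1 is straight across from 3, 2 from 4. The wheel does not turn, but its angle differs each time. Origin: centre of the cup's floor, 171 mm above the bench; z up, x away from the wheel's centre.
- cup_4: One of four like jar cups on the mill's wheel: round, dark steel rim, 72 mm inside, 80 outside, rim 12 mm above its flat floor. Cups stand 85 mm from the wheel's centre, numbered round it: 1 is straight across from 3, 2 from 4. The wheel does not turn, but its angle differs each time. Origin: centre of the cup's floor, 171 mm above the bench; z up, x away from the wheel's centre.
- mill: The fixed cream planetary mill, hood off: deck 340 x 360 mm, 145 mm above the bench, seal round it to 159; wheel 270 mm across, top at 165, hub to 183; a lower console reaches 265 mm along +x. Origin: bench level under the wheel's axis. Beside it the jars stand in a white tray (floor at 4 mm, rim at 18), about 110 mm apart, a plastic sample pot among them.
There are look-alikes about, which are no part of the job. What is shaped like the jar_short_2 but yellow is not meant.

How it is judged:
At the end, for the whole second after the job is handed in: Tall jar in one cup, short jars stacked in the cup across, middle jars in the other two; in cups within 9 mm of centre, seated to 3 mm; upper short jar within 8 mm of the lower one's axis and 44 to 51 mm above it; all upright to 0.06 rad, released, at rest (0.02 m/s) (((horizontal distance between jar_tall and cup_1 below 0.009 m and z of jar_tall in the frame of cup_1 between -0.004 and 0.003 m and horizontal distance between jar_short_1 and cup_3 below 0.009 m and z of jar_short_1 in the frame of cup_3 between -0.004 and 0.003 m and horizontal distance between jar_short_2 and jar_short_1 below 0.008 m and z of jar_short_2 in the frame of jar_short_1 between 0.044 and 0.051 m) or (horizontal distance between jar_tall and cup_1 below 0.009 m and z of jar_tall in the frame of cup_1 between -0.004 and 0.003 m and horizontal distance between jar_short_2 and cup_3 below 0.009 m and z of jar_short_2 in the frame of cup_3 between -0.004 and 0.003 m and horizontal distance between jar_short_1 and jar_short_2 below 0.008 m and z of jar_short_1 in the frame of jar_short_2 between 0.044 and 0.051 m) or (horizontal distance between jar_tall and cup_2 below 0.009 m and z of jar_tall in the frame of cup_2 between -0.004 and 0.003 m and horizontal distance between jar_short_1 and cup_4 below 0.009 m and z of jar_short_1 in the frame of cup_4 between -0.004 and 0.003 m and horizontal distance between jar_short_2 and jar_short_1 below 0.008 m and z of jar_short_2 in the frame of jar_short_1 between 0.044 and 0.051 m) or (horizontal distance between jar_tall and cup_2 below 0.009 m and z of jar_tall in the frame of cup_2 between -0.004 and 0.003 m and horizontal distance between jar_short_2 and cup_4 below 0.009 m and z of jar_short_2 in the frame of cup_4 between -0.004 and 0.003 m and horizontal distance between jar_short_1 and jar_short_2 below 0.008 m and z of jar_short_1 in the frame of jar_short_2 between 0.044 and 0.051 m) or (horizontal distance between jar_tall and cup_3 below 0.009 m and z of jar_tall in the frame of cup_3 between -0.004 and 0.003 m and horizontal distance between jar_short_1 and cup_1 below 0.009 m and z of jar_short_1 in the frame of cup_1 between -0.004 and 0.003 m and horizontal distance between jar_short_2 and jar_short_1 below 0.008 m and z of jar_short_2 in the frame of jar_short_1 between 0.044 and 0.051 m) or (horizontal distance between jar_tall and cup_3 below 0.009 m and z of jar_tall in the frame of cup_3 between -0.004 and 0.003 m and horizontal distance between jar_short_2 and cup_1 below 0.009 m and z of jar_short_2 in the frame of cup_1 between -0.004 and 0.003 m and horizontal distance between jar_short_1 and jar_short_2 below 0.008 m and z of jar_short_1 in the frame of jar_short_2 between 0.044 and 0.051 m) or (horizontal distance between jar_tall and cup_4 below 0.009 m and z of jar_tall in the frame of cup_4 between -0.004 and 0.003 m and horizontal distance between jar_short_1 and cup_2 below 0.009 m and z of jar_short_1 in the frame of cup_2 between -0.004 and 0.003 m and horizontal distance between jar_short_2 and jar_short_1 below 0.008 m and z of jar_short_2 in the frame of jar_short_1 between 0.044 and 0.051 m) or (horizontal distance between jar_tall and cup_4 below 0.009 m and z of jar_tall in the frame of cup_4 between -0.004 and 0.003 m and horizontal distance between jar_short_2 and cup_2 below 0.009 m and z of jar_short_2 in the frame of cup_2 between -0.004 and 0.003 m and horizontal distance between jar_short_1 and jar_short_2 below 0.008 m and z of jar_short_1 in the frame of jar_short_2 between 0.044 and 0.051 m)) and ((horizontal distance between jar_mid_1 and cup_1 below 0.009 m and z of jar_mid_1 in the frame of cup_1 between -0.004 and 0.003 m) or (horizontal distance between jar_mid_1 and cup_2 below 0.009 m and z of jar_mid_1 in the frame of cup_2 between -0.004 and 0.003 m) or (horizontal distance between jar_mid_1 and cup_3 below 0.009 m and z of jar_mid_1 in the frame of cup_3 between -0.004 and 0.003 m) or (horizontal distance between jar_mid_1 and cup_4 below 0.009 m and z of jar_mid_1 in the frame of cup_4 between -0.004 and 0.003 m)) and ((horizontal distance between jar_mid_2 and cup_1 below 0.009 m and z of jar_mid_2 in the frame of cup_1 between -0.004 and 0.003 m) or (horizontal distance between jar_mid_2 and cup_2 below 0.009 m and z of jar_mid_2 in the frame of cup_2 between -0.004 and 0.003 m) or (horizontal distance between jar_mid_2 and cup_3 below 0.009 m and z of jar_mid_2 in the frame of cup_3 between -0.004 and 0.003 m) or (horizontal distance between jar_mid_2 and cup_4 below 0.009 m and z of jar_mid_2 in the frame of cup_4 between -0.004 and 0.003 m)) and angle between each of jar_tall, jar_short_1, jar_short_2, jar_mid_1, jar_mid_2's own z axis and vertical below 0.06 rad and linear speed of each of jar_tall, jar_short_1, jar_short_2, jar_mid_1, jar_mid_2 below 0.02 m/s); the robot touches nothing.
It fails at once if a jar is tipped far over or knocked down (angle between any of jar_tall, jar_short_1, jar_short_2, jar_mid_1, jar_mid_2's own z axis and vertical above 0.6 rad).
It fails at once if a jar is dropped or knocked flying: moves faster than 0.5 m/s (a fall of about 13 mm) while not in the fingers ((linear speed of jar_tall above 0.5 m/s and contact force between jar_tall and the fingers below 0.05 N) or (linear speed of jar_short_1 above 0.5 m/s and contact force between jar_short_1 and the fingers below 0.05 N) or (linear speed of jar_short_2 above 0.5 m/s and contact force between jar_short_2 and the fingers below 0.05 N) or (linear speed of jar_mid_1 above 0.5 m/s and contact force between jar_mid_1 and the fingers below 0.05 N) or (linear speed of jar_mid_2 above 0.5 m/s and contact force between jar_mid_2 and the fingers below 0.05 N)).
It also fails if it takes over 147 s, if anything falls off the work surface, if the arm or the gripper's body presses on something with over 40 N, if the wrist force passes 120 N, or if a joint passes its speed limit or range.

## Working session

There is one attempt and no reset: what is moved stays moved. The work goes in short steps, each a Python script; the robot and the scene stay as the last script left them, time stands still between calls to the robot, and variables do not carry over. Pictures are saved under pics/ and viewed, at most 14 in all, crops included, and the job is handed in when it is done.

```bash
mkdir -p pics
python3 - <<'E'
from workcell import r, optics
import cv2, numpy as np
for n in("scene","top"):
    im,d=optics.get_image(n); cv2.imwrite(f"pics/{n}0.png",im[:,:,::-1]); np.savez(f"{n}0.npz",im=im,d=d)
    m=optics.camera_model(n); print(n,np.round(m["K"],1).tolist(),np.round(m["R"],3).tolist(),np.round(m["t"],3), np.round(-m["R"].T@m["t"],3),(d>0).mean())
s=r.read_state(); print(s["time_s"],s["eef_rot"],s["grip_width"],r.tip_extent)
E
```

```text
scene [[517.8, 0.0, 318.4], [0.0, 517.8, 246.0], [0.0, 0.0, 1.0]] [[-0.177, 0.984, -0.01], [0.564, 0.093, -0.82], [-0.806, -0.151, -0.572]] [-0.017 -0.159  1.709] [1.464 0.29  0.847] 0.9959244791666667
top [[484.9, 0.0, 318.0], [0.0, 484.9, 233.4], [0.0, 0.0, 1.0]] [[0.015, -1.0, 0.02], [-0.99, -0.017, -0.141], [0.141, -0.018, -0.99]] [0.098 0.454 1.303] [0.264 0.129 1.352] 0.996025390625
0.1 [ 1.64664690e-01  9.86349353e-01 -6.68940766e-04 -2.12953462e-04] 0.08510828655456905 0.025
```

View pics/scene0.png

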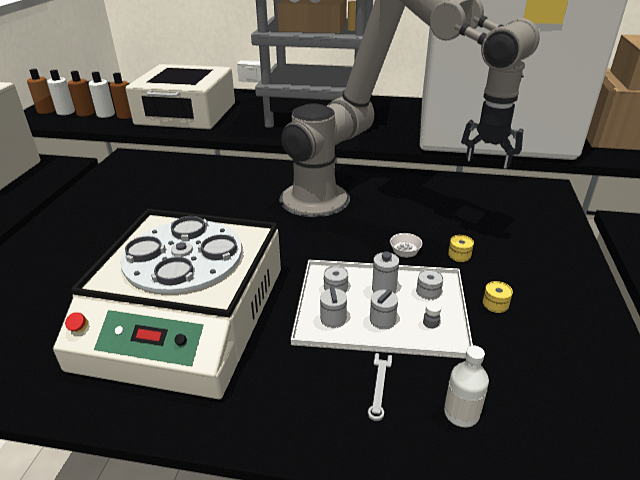

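View pics/top0.png

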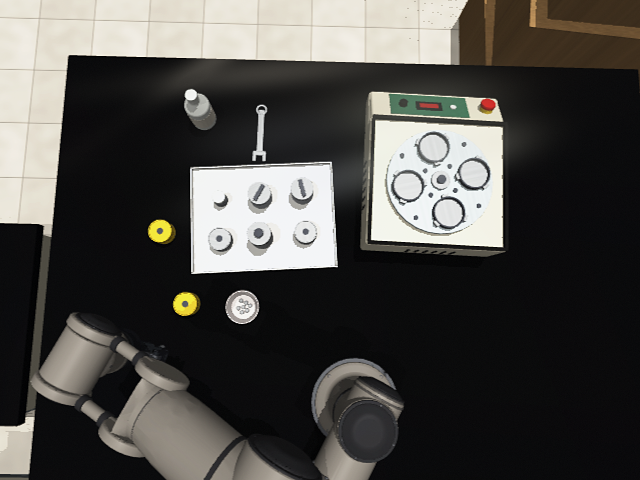

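The scene shows the mill's wheel with four empty cups, at top (433,149), (474,174), (449,212) and (408,186).

Candidates in the top view:
- **Short, grey with a rim and flat lid:** (220,239) and (305,232). These are the ones meant.
- **Yellow look-alikes:** (161,231) and (186,304). Excluded by colour.
- **Tall, with a knob:** (259,235).
- **Mids, with bars:** (260,195) and (302,190).
- **Small pot:** (220,200). Not a jar.

Next I'll measure these positions and make one confirming crop.

```bash
cat > h.py <<'E'
import cv2, numpy as np
from workcell import r, optics, command_gripper
def world(n,d):
    m=optics.camera_model(n); K=m["K"]; v,u=np.mgrid[:480,:640]
    c=np.stack([(u-K[0,2])/K[0,0]*d,(v-K[1,2])/K[1,1]*d,d],-1)
    return (c-m["t"])@m["R"]
def pix(n,X):
    m=optics.camera_model(n); p=m["K"]@(m["R"]@np.array(X)+m["t"]); return p[:2]/p[2]
def ray(n,uv,z):
    m=optics.camera_model(n); dr=m["R"].T@np.linalg.inv(m["K"])@np.array([uv[0],uv[1],1.]); c=-m["R"].T@m["t"]
    return c+dr*(z-c[2])/dr[2]
E
python3 - <<'E'
from h import *
T=np.load("top0.npz"); S=np.load("scene0.npz"); W=world("top",T["d"]); WS=world("scene",S["d"])
print("tray z",W[185,235],W[215,280],"deck",W[240,385],"wheel",W[160,460])
names=dict(s1=(220,239),s2=(305,232),tall=(259,235),m1=(260,195),m2=(302,190),pot=(220,200))
for k,(u,v) in names.items():
    res=[]
    p=W[v-5:v+6,u-5:u+6].reshape(-1,3); z=np.median(p[:,2]); 
    c0=W[v,u]
    for cam,w in(("top",W),("scene",WS)):
        near=np.hypot(w[...,0]-c0[0],w[...,1]-c0[1])<.055
        zz=w[...,2][near&(w[...,2]>.035)]
        h,e=np.histogram(zz,bins=np.arange(.03,.13,.004)); 
        res.append((cam,dict(zip(np.round(e[:-1],3),h)) if cam=="top" else None))
    print(k,np.round(c0,3),round(z,4)); print({a:b for a,b in res[0][1].items() if b>5})
a=cv2.resize(cv2.cvtColor(T["im"][155:280,185:345],cv2.COLOR_RGB2BGR),None,fx=3,fy=3,interpolation=cv2.INTER_CUBIC)
b=cv2.resize(cv2.cvtColor(T["im"][120:245,380:510],cv2.COLOR_RGB2BGR),None,fx=2.4,fy=3,interpolation=cv2.INTER_CUBIC)
cv2.imwrite("pics/crop.png",np.hstack([a,b])[:, :800])
E
```

```text
tray z [ 5.92154284e-01  3.43077769e-01 -3.42250185e-04] [0.50709006 0.21268003 0.00357846] deck [ 0.42272305 -0.06162488  0.14413462] wheel [ 0.62746264 -0.24956174  0.16797764]
s1 [0.429 0.369 0.055] 0.0527
{np.float64(0.038): np.int64(7), np.float64(0.042): np.int64(8), np.float64(0.046): np.int64(86), np.float64(0.05): np.int64(209), np.float64(0.054): np.int64(113), np.float64(0.058): np.int64(16)}
s2 [0.453 0.141 0.05 ] 0.0515
{np.float64(0.038): np.int64(7), np.float64(0.042): np.int64(11), np.float64(0.046): np.int64(78), np.float64(0.05): np.int64(225), np.float64(0.054): np.int64(96)}
tall [0.434 0.258 0.115] 0.1039
{np.float64(0.038): np.int64(6), np.float64(0.046): np.int64(9), np.float64(0.066): np.int64(6), np.float64(0.07): np.int64(6), np.float64(0.086): np.int64(8), np.float64(0.09): np.int64(10), np.float64(0.094): np.int64(112), np.float64(0.098): np.int64(192), np.float64(0.102): np.int64(57), np.float64(0.11): np.int64(23), np.float64(0.114): np.int64(33), np.float64(0.118): np.int64(8)}
m1 [0.548 0.263 0.075] 0.0751
{np.float64(0.038): np.int64(9), np.float64(0.
[... 168 characters left out ...]
p.int64(150), np.float64(0.074): np.int64(144), np.float64(0.078): np.int64(32), np.float64(0.082): np.int64(39), np.float64(0.086): np.int64(19)}
m2 [0.562 0.151 0.083] 0.0748
{np.float64(0.034): np.int64(8), np.float64(0.042): np.int64(8), np.float64(0.046): np.int64(9), np.float64(0.058): np.int64(12), np.float64(0.062): np.int64(8), np.float64(0.066): np.int64(22), np.float64(0.07): np.int64(180), np.float64(0.074): np.int64(115), np.float64(0.078): np.int64(36), np.float64(0.082): np.int64(33), np.float64(0.086): np.int64(17)}
pot [0.535 0.372 0.061] 0.0562
{np.float64(0.05): np.int64(10), np.float64(0.054): np.int64(49), np.float64(0.058): np.int64(61), np.float64(0.062): np.int64(13)}
```

View pics/crop.png

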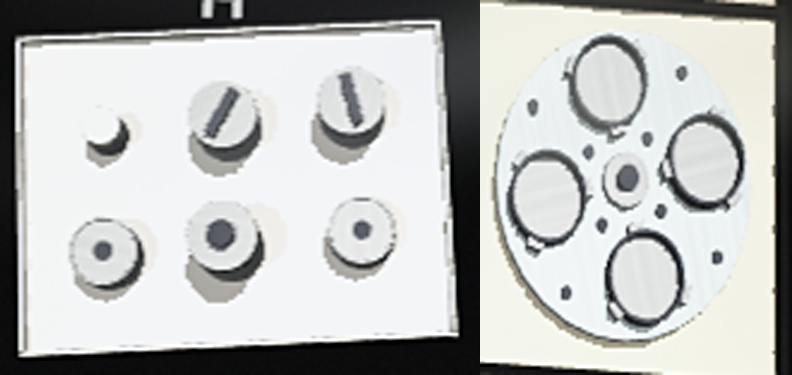

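The crop confirms the grey shorts at top (219,238) and (305,232), the knobbed tall jar, the two barred mids and the four cups. Now I'll compute precise centres from both cameras.

```bash
cat >> h.py <<'E'
from scipy.optimize import least_squares
def lid(cam,w,c,zl):
    "centre of the lid: pixels at the lid's height near c, cast on its plane"
    m=(np.hypot(w[...,0]-c[0],w[...,1]-c[1])<.05)&(abs(w[...,2]-zl)<.007)
    m=cv2.morphologyEx(m.astype(np.uint8),cv2.MORPH_CLOSE,np.ones((3,3)))
    v,u=np.nonzero(m); P=np.array([ray(cam,p,zl) for p in zip(u,v)])
    return P[:,:2].mean(0),len(P)*0+np.ptp(P[:,0]),np.ptp(P[:,1])
def dark(cam,im,w,c,z,rad=.03,lo=None):
    g=cv2.cvtColor(im,cv2.COLOR_RGB2GRAY)
    v,u=np.mgrid[:480,:640]; q=pix(cam,[c[0],c[1],z]); px=pix(cam,[c[0],c[1]+rad,z]); rr=np.hypot(*(px-q))
    m=((g<105)&(np.hypot(u-q[0],v-q[1])<rr)).astype(np.uint8)
    n,l,s,ce=cv2.connectedComponentsWithStats(m)
    k=min((i for i in range(1,n) if s[i,4]>8),key=lambda i:np.hypot(*(ce[i]-q)))
    return ray(cam,ce[k],z)[:2],s[k,4],ce[k]
E
python3 - <<'E'
from h import *
np.set_printoptions(precision=4,suppress=True)
D={c:np.load(c+"0.npz") for c in("top","scene")}
J=dict(s1=((.429,.369),.052,.050),s2=((.453,.141),.052,.05),tall=((.434,.258),.1,.116),m1=((.548,.263),.074,.085),m2=((.562,.151),.074,.085))
for k,(c,zl,zd) in J.items():
    for cam in D:
        w=world(cam,D[cam]["d"])
        a=lid(cam,w,c,zl); print(k,cam,"lid",a[0],a[1:],end=" ")
        try: print("dark",*dark(cam,D[cam]["im"],w,a[0],zd,.02))
        except Exception as e: print(e)
# cups
B=dict(top=[(433,149),(474,174),(449,212),(408,186)],scene=[(173,271),(145,248),(188,228),(220,246)])
for cam in D:
    g=cv2.cvtColor(D[cam]["im"],cv2.COLOR_RGB2GRAY); C=[]
    for p in B[cam]:
        m=(g>130).astype(np.uint8); n,l,s,ce=cv2.connectedComponentsWithStats(m,connectivity=4); k=l[p[1],p[0]]
        print(cam,p,s[k],ce[k]); C.append(ray(cam,ce[k],.177)[:2])
    C=np.array(C); print(C, C.mean(0), C-C.mean(0), np.hypot(*(C-C.mean(0)).T))
E
```

```text
s1 top lid [0.4313 0.3736] (np.float64(0.062416263860698595), np.float64(0.06225757605144383)) dark [0.4321 0.3726] 23 [218.913  238.2174]
s1 scene lid [0.4348 0.3749] (np.float64(0.07321059234550809), np.float64(0.06081277751009956)) dark [0.4269 0.3744] 17 [429.9412 276.8824]
s2 top lid [0.4547 0.1416] (np.float64(0.06302319424650482), np.float64(0.05976624033717859)) dark [0.4555 0.1404] 21 [305.1905 231.1429]
s2 scene lid [0.4582 0.1431] (np.float64(0.07146482866168291), np.float64(0.06064963666354384)) dark [0.4496 0.1424] 15 [335.6667 272.9333]
tall top lid [0.4403 0.2622] (np.float64(0.060583723878910145), np.float64(0.05783846467311393)) dark [0.4391 0.2608] 64 [258.0625 232.8906]
tall scene lid [0.4509 0.2643] (np.float64(0.06655756472522234), np.float64(0.0588509860397583)) dark [0.4417 0.2638] 118 [386.3051 254.3644]
m1 top lid [0.5532 0.2683] (np.float64(0.06060682583398491), np.float64(0.05947207876948185)) dark [0.5524 0.2662] 39 [258.5897 192.4359]Traceback (most recent call last):
  File "<stdin>", line 8, in <module>
  File "h.py", line 17, in lid
    v,u=np.nonzero(m); P=np.array([ray(cam,p,zl) for p in zip(u,v)])
                                   ~~~^^^^^^^^^^
  File "h.py", line 10, in ray
    m=optics.camera_model(n); dr=m["R"].T@np.linalg.inv(m["K"])@np.array([uv[0],uv[1],1.]); c=-m["R"].T@m["t"]
ValueError: time passes only in moves, steps and waits
```

```bash
sed -i 's/^def world/MOD={n:optics.camera_model(n) for n in("top","scene")}\ndef world/; s/m=optics.camera_model(n);/m=MOD[n];/' h.py
python3 - <<'E'
from h import *
np.set_printoptions(precision=4,suppress=True)
D={c:np.load(c+"0.npz") for c in("top","scene")}
J=dict(s1=((.429,.369),.052,.052),s2=((.453,.141),.052,.052),tall=((.434,.258),.1,.116),m1=((.548,.263),.074,.085),m2=((.562,.151),.074,.085))
for k,(c,zl,zd) in J.items():
    for cam in D:
        w=world(cam,D[cam]["d"])
        a=lid(cam,w,c,zl); print(k,cam,"lid",a[0],end=" ")
        try: print("dark",*dark(cam,D[cam]["im"],w,a[0],zd,.025)[:2])
        except Exception as e: print(e)
B=dict(top=[(433,149),(474,174),(449,212),(408,186)],scene=[(173,271),(145,248),(188,228),(220,246)])
for cam in D:
    g=cv2.cvtColor(D[cam]["im"],cv2.COLOR_RGB2GRAY); C=[]
    for p in B[cam]:
        m=(g>130).astype(np.uint8); n,l,s,ce=cv2.connectedComponentsWithStats(m,connectivity=4); k=l[p[1],p[0]]
        print(cam,p,s[k],ce[k]); C.append(ray(cam,ce[k],.177)[:2])
    C=np.array(C); print(C, C.mean(0), np.hypot(*(C-C.mean(0)).T))
E
```

```text
s1 top lid [0.4313 0.3736] dark [0.4319 0.3723] 23
s1 scene lid [0.4348 0.3749] dark [0.4295 0.3742] 17
s2 top lid [0.4547 0.1416] dark [0.4552 0.1404] 21
s2 scene lid [0.4582 0.1431] dark [0.4521 0.1427] 15
tall top lid [0.4403 0.2622] dark [0.4391 0.2608] 64
tall scene lid [0.4509 0.2643] dark [0.4358 0.2637] 168
m1 top lid [0.5532 0.2683] dark [0.5524 0.2662] 45
m1 scene lid [0.5621 0.2699] dark [0.5588 0.271 ] 97
m2 top lid [0.568  0.1535] dark [0.5483 0.1472] 9
m2 scene lid [0.576  0.1554] dark [0.5683 0.1545] 92
top (433, 149) [420 135  28  26 568] [433.1285 147.4577]
top (474, 174) [460 161  28  26 561] [473.3387 173.451 ]
top (449, 212) [435 199  28  28 588] [448.119  212.3793]
top (408, 186) [394 173  28  27 591] [407.4602 185.6464]
[[ 0.656  -0.1793]
 [ 0.5905 -0.2794]
 [ 0.4901 -0.2135]
 [ 0.5559 -0.1132]] [ 0.5731 -0.1964] [0.0846 0.0848 0.0848 0.0849]
scene (173, 271) [158 262  32  17 395] [173.1949 269.6278]
scene (145, 248) [129 241  30  14 319] [143.0846 247.5799]
scene (188, 228) [174 221  29  12 262] [187.6069 226.5115]
scene (220, 246) [204 239  30  15 331] [218.3112 245.9396]
[[ 0.6571 -0.1776]
 [ 0.5908 -0.2784]
 [ 0.4905 -0.2122]
 [ 0.5566 -0.1119]] [ 0.5738 -0.195 ] [0.0851 0.0851 0.085  0.0849]
```

```bash
cat >> h.py <<'E'
C0=np.array([.5734,-.1957]); _o=np.array([[.6566,-.1785],[.5907,-.2789],[.4903,-.2129],[.5563,-.1126]])-C0
_a=np.angle(np.mean([complex(*o)*np.exp(1j*np.pi/2*i) for i,o in enumerate(_o)]))
CUP={n:C0+.085*np.array([np.cos(_a-i*np.pi/2),np.sin(_a-i*np.pi/2)]) for i,n in enumerate("ABCD")}
JAR=dict(s1=(.431,.373),s2=(.4543,.141),tall=(.439,.262),m1=(.5535,.268),m2=(.568,.1535))
H=dict(s1=.042,s2=.042,tall=.074,m1=.055,m2=.055)
def q(a): return np.array([np.cos(a/2),np.sin(a/2),0,0])
def yaw(p,z):
    b=None
    for a in np.linspace(-np.pi,np.pi,49):
        s=r.solve_ik([*p,z],q(a))
        if s is not None and (b is None or abs(s[5])<b[0]): b=(abs(s[5]),a)
    return b[1]
def pick(k,square=False,p=None):
    p=JAR[k] if p is None else p; h=H[k]+.004; hi=.004+.25+H[k]
    a=yaw(p,h+.1); command_gripper(.085,60)
    r.reach([*p,h+.12],q(a)); hit=r.move_straight([*p,h],speed=.12,max_force=15)
    if hit: print("HIT going down",r.read_state()["eef_pos"]); return
    if square:
        command_gripper(.0,20); print("w1",r.read_state()["grip_width"]); command_gripper(.085)
        r.move_straight([*p,h],q(a+np.pi/2),speed=.05) if False else r.reach([*p,h],q(a+np.pi/2))
    command_gripper(.0,80); s=r.read_state(); print(k,"grip",s["grip_width"],s["grip_force"])
    r.move_straight([*p,hi],speed=.15); s=r.read_state(); print("held",s["grip_width"],s["contact_force"],s["time_s"])
def place(k,p,floor=.171):
    h=H[k]; a=yaw(p,floor+h+.05)
    r.reach([*p,floor+h+.07],q(a)); r.move_straight([*p,floor+h+.006],speed=.08)
    hit=r.move_straight([*p,floor+h-.004],speed=.015,max_force=5)
    s=r.read_state(); print("down",hit,s["eef_pos"],"bottom-floor",s["eef_pos"][2]-h-floor,s["contact_force"])
    command_gripper(.085); r.hold(.2); r.move_straight([*p,floor+h+.13],speed=.15)
    print("t",r.read_state()["time_s"])
E
python3 - <<'E'
from h import *
print(CUP)
for k,c in zip(["tall","m1","m2","s1","s2"],"BACDD"):
    for p,z in((JAR[k],.004),(JAR[k],.254),(CUP[c],.171),(CUP[c],.171+.13)):
        a=yaw(p,z+H[k]); s=r.solve_ik([*p,z+H[k]],q(a)); print(k,round(a,2),np.round(s,2))
pick("tall");
E
```

```text
{'A': array([ 0.65663782, -0.17848183]), 'B': array([ 0.59061817, -0.27893782]), 'C': array([ 0.49016218, -0.21291817]), 'D': array([ 0.55618183, -0.11246218])}
tall 1.96 [ 0.39  0.54  1.78 -0.    0.82 -0.  ]
tall 1.96 [ 0.39  0.27  1.43 -0.    1.44 -0.  ]
tall 1.05 [-0.56  0.59  1.15 -0.    1.4  -0.03]
tall 1.05 [-0.56  0.55  0.87 -0.    1.72 -0.03]
m1 1.83 [ 0.33  0.71  1.49 -0.    0.95  0.06]
m1 1.83 [ 0.33  0.48  1.16 -0.    1.5   0.06]
m1 1.18 [-0.38  0.66  1.08 -0.    1.4   0.01]
m1 1.18 [-0.38  0.62  0.8  -0.    1.72  0.01]
m2 1.7 [ 0.13  0.67  1.57 -0.    0.9   0.  ]
m2 1.7 [ 0.13  0.43  1.25 -0.    1.47  0.  ]
m2 1.05 [-0.55  0.39  1.55 -0.    1.21 -0.03]
m2 1.05 [-0.55  0.3   1.31 -0.    1.53 -0.03]
s1 2.09 [ 0.58  0.66  1.63 -0.    0.84  0.06]
s1 2.09 [ 0.58  0.4   1.33 -0.    1.42  0.06]
s1 1.18 [-0.33  0.46  1.47 -0.    1.21  0.06]
s1 1.18 [-0.33  0.37  1.24 -0.    1.53  0.06]
s2 1.7 [ 0.14  0.54  1.9  -0.    0.69  0.01]
s2 1.7 [ 0.14  0.22  1.58 -0.    1.34  0.01]
s2 1.18 [-0.33  0.46  1.47 -0.    1.21  0.06]
s2 1.18 [-0.33  0.37  1.24 -0.    1.53  0.06]
tall grip 0.060515567933424115 85.45687437057495
held 0.06062916850662692 [-0.2435866  -0.34118913 -6.39062011] 4.9833
```

Run:
```python
from h import *
place("tall",CUP["B"]); pick("m1")
```

```text
down True [ 0.59075258 -0.27901168  0.24619645] bottom-floor 0.0011964494173244133 [ 0.08646044 -0.43282677  7.4886869 ]
t 10.0
m1 grip 0.060672518284535806 86.28982543945312
held 0.06043000382569658 [ 0.37659563  0.69733194 -6.01542923] 15.625
```

Run:
```python
from h import *
place("m1",CUP["A"]); pick("m2"); place("m2",CUP["C"])
im,d=optics.get_image("top"); np.savez("top1.npz",im=im,d=d)
im2,d2=optics.get_image("scene"); np.savez("scene1.npz",im=im2,d=d2)
f=lambda a:cv2.resize(a[:,:,::-1],(400,300))
cv2.imwrite("pics/p1.png",np.hstack([f(im[120:270,350:550]),f(im2[180:330,90:290])]))
```

```text
down True [ 0.6567768  -0.17858733  0.22729775] bottom-floor 0.0012977463122459953 [ 0.65724324 -0.74258827  6.60089406]
t 20.2917
m2 grip 0.060615581549522 85.99701046943665
held 0.06068052262885837 [ 0.51595042  0.47848118 -5.31714243] 25.2667
down True [ 0.4903163  -0.21303625  0.22724242] bottom-floor 0.0012424209579562917 [0.62233509 0.92761804 5.18282424]
t 29.65
```

View pics/p1.png

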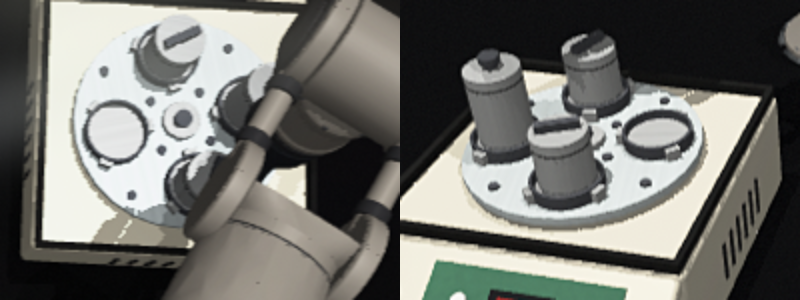

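The tall jar and both mids stand upright in their cups: tall at crop-right (495,100), mids at (590,75) and (565,160). The cup nearest the tray, at (658,130), is still empty for the stack. Next is the first short jar, which I'll centre with two perpendicular squeezes.

Run:
```python
from h import *
pick("s1",True); place("s1",CUP["D"]); pick("s2",True)
im,d=optics.get_image("top"); im2,d2=optics.get_image("scene")
np.savez("top2.npz",im=im,d=d);np.savez("scene2.npz",im=im2,d=d2)
for c,w in(("top",world("top",d)),("scene",world("scene",d2))):
    print(c,lid(c,w,CUP["D"],.219))
print(CUP["D"])
f=lambda a:cv2.resize(a[:,:,::-1],(400,300))
cv2.imwrite("pics/p2.png",np.hstack([f(im[120:270,350:550]),f(im2[130:310,150:390])]))
```

```text
w1 0.061606517753458184
s1 grip 0.060285555619291255 87.07392512122169
held 0.05975292326855675 [-0.96450121  0.51161706 -4.57223785] 37.6167
down True [ 0.55629233 -0.11249378  0.21357852] bottom-floor 0.0005785154039385509 [-0.29254056 -0.72529626  5.20042525]
t 42.45
w1 0.060998630868438194
s2 grip 0.06010411201049913 85.96443462185562
held 0.06051179616212505 [ 0.13395825 -0.7676356  -3.92907754] 49.3333
top (array([ 0.55578354, -0.11143597]), np.float64(0.06195595595357828), np.float64(0.06292337915493948))
scene (array([ 0.56017067, -0.10892542]), np.float64(0.07351904900990391), np.float64(0.06536327135351089))
[ 0.55618183 -0.11246218]
```

View pics/p2.png

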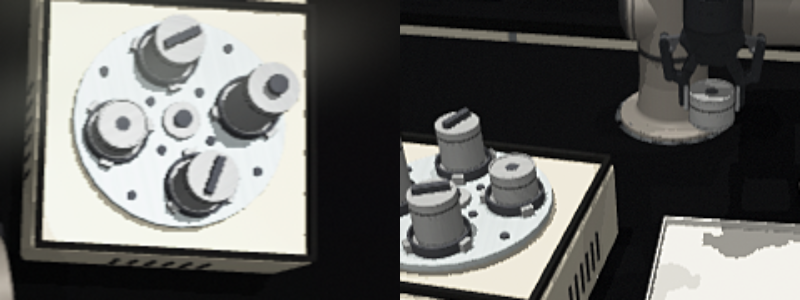

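The lower short jar is seated in its cup (crop-left (120,125)), about 1 mm from where I commanded it. The second short jar is held level. Stacking it now.

Run:
```python
from h import *
place("s2",CUP["D"],.219); r.reach([.40,.25,.40],q(1.96))
im,d=optics.get_image("top"); im2,d2=optics.get_image("scene")
for c,w in(("top",world("top",d)),("scene",world("scene",d2))):
    for n,z in(("A",.241),("B",.267),("C",.241),("D",.267)): print(c,n,lid(c,w,CUP[n],z)[0]-CUP[n])
f=lambda a:cv2.resize(a[:,:,::-1],(400,400))
cv2.imwrite("pics/p3.png",np.hstack([f(im[110:250,370:510]),f(im2[170:310,110:250])]))
```

```text
down True [ 0.55625867 -0.11250196  0.26161911] bottom-floor 0.0006191100430215646 [-0.6411121  -0.33153383  5.7967265 ]
t 53.8833
top A [-0.0020335   0.00154585]
top B [-0.00217182  0.00235654]
top C [-0.00151522  0.00146921]
top D [-0.00066232  0.00063674]
scene A [0.00891259 0.00667367]
scene B [0.00982227 0.00755879]
scene C [0.00891362 0.00594817]
scene D [0.00353553 0.00337396]
```

View pics/p3.png

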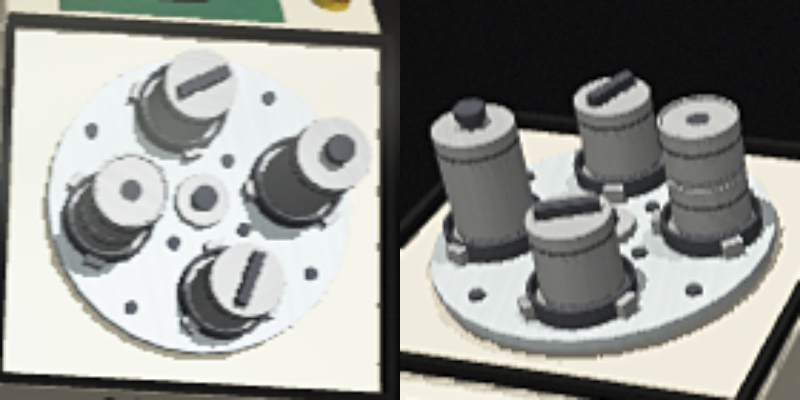

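All five jars are upright and seated, with the stack at crop-right (700,170) straight across from the tall jar at (480,180). Handing the job in.

```bash
python3 -c "
from workcell import r
r.hold(.5); print(r.finish_job(), r.read_state()['time_s'])"
```

```text
the job is handed in; nothing more can be done
the job is handed in; nothing more can be done
```

The mill is loaded and the job is handed in, with no verdict returned: the tall jar sits straight across from the two stacked short jars, the two middle jars are in the other two cups, and the top camera put every jar within about 3 mm of its cup's centre.

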